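# Slide a round press die into its nest and lock it down

## Task

Get the round die ready for the press: swing the red hold-down arm right back from over the pocket in the dark steel die plate, then slide the brass die along the plate, always flat on it and never picked up, until it drops fully home in the pocket. Then swing the arm back over the die as far as it goes, let go, and leave the other things on the table where they are.

Things in the scene. Friction and masses are not known exactly. Their poses are not given: they have to be found in the camera images.
- die: round brass-coloured die, a flat solid disc 46 mm in diameter and 8 mm thick, about 0.1 kg, with a dark ring on its upper face; it starts lying flat and loose on the die plate, 60 to 95 mm from the pocket. Origin at the centre of its underside, z along its axis (up). When it lies on the plate 8 mm stand proud; seated in the pocket 3 mm stand proud
- die_plate: fixed dark steel plate, 94 mm (its x) by 190 mm (its y) by 14 mm thick, lying on the table; origin at the centre of its underside, so its upper face is at z = 0.014 in its frame. The pocket is centred at (-0.010, -0.036) in its frame, the die starts on the +y half
- pocket (a point): centre of the pocket's flat floor. The pocket is a round recess 50 mm in diameter and 5 mm deep in the die plate's upper face, bright inside, with a slight chamfer (floor at z = 0.009 in the plate's frame); the die fits with 2 mm of room all round
- hold_down (a joint): angle in rad of the red hold-down arm about its upright pivot: 0 = stop, arm over the middle of the pocket (closed); grows counter-clockwise seen from above to 1.25 = stop, swung right back over the plate's -y end. Clear of the die's way above about 0.7. Starts between 0 and 0.5. Light friction (0.05 N m, about 1 N at the knob), no spring: it stays where it is left
- grip_knob (a point): middle of the black grip knob standing up at the arm's free end, 57.3 mm from the pivot axis; turns with the arm. Knob 16 mm in diameter (neck 12 mm), from the arm's top, 13 mm above the plate's face, to 41 mm above it; this point is 29 mm above the face
- pivot (a point): point on the arm's pivot axis at the arm's underside, at (0.030, -0.077) in the plate's frame; a nut on it reaches 21 mm above the plate's face. The arm is a flat bar 16 mm wide (20 mm at its round ends), 8 mm thick, its underside 5 mm above the plate's face: it clears the seated die by 2 mm and cannot pass over a die that is not seated
- tin_lid: flat pale grey tin lid, 72 mm across, 5 mm high; origin at the centre of its underside. A bystander, not the die
- masking_tape: roll of masking tape lying flat, 92 mm across, 25 mm high; origin at the centre of its underside. A bystander
- marker: red and white marker pen, 135 mm long, 17 mm thick; origin under its middle. A bystander
- pliers: pliers with red grips, 167 x 49 x 12 mm; origin under their middle. A bystander

How it is judged:
On the way, in this order (a step that is already met when the one before it is completed fails the run):
1. the hold-down arm is swung back, clear of the pocket (joint above 0.75 rad) (value of joint hold_down above 0.75 rad), for 0.2 s.
2. the die lies fully home in the pocket, flat, with the arm still back (horizontal distance between die and pocket below 0.003 m and z of die in the frame of die_plate below 0.011 m and angle between die's own z axis and vertical below 0.06 rad and value of joint hold_down above 0.6 rad), for 0.2 s.
3. the arm is swung back over the die to its stop (joint below 0.12 rad) (value of joint hold_down below 0.12 rad), for 0.2 s.
At the end, for the whole second after the job is handed in: The die rests in the pocket: its centre within 3 mm of the pocket's, its underside less than 2 mm above the pocket's floor, tilted less than 0.06 rad and at rest; the hold-down arm is over it within 0.12 rad of its closed stop (horizontal distance between die and pocket below 0.003 m and z of die in the frame of die_plate below 0.011 m and angle between die's own z axis and vertical below 0.06 rad and value of joint hold_down below 0.12 rad and linear speed of die below 0.01 m/s); the robot touches nothing.
It fails at once if the die is lifted more than 6 mm off the plate's face (z of die in the frame of die_plate above 0.02 m).
It fails at once if any of the other loose things on the table is moved more than 20 mm (distance of any of tin_lid, masking_tape, marker, pliers from where it was at the start of the episode above 0.02 m).
It also fails if it takes over 59 s, if anything falls off the work surface, if the arm or the gripper's body presses on something with over 40 N, if the wrist force passes 120 N, or if a joint passes its speed limit or range.

## Robot

A 7-joint arm with a two-finger parallel gripper is mounted at the origin on a cart in front of the work surface, level with it; the furniture and walls round the work are solid. World frame = base frame: x ahead of the robot, y to its left, z up, the work surface at z = 0. Lengths are in m, angles in rad, forces in N, time in s.
With the tool pointing down it reaches from about 0.425 to 0.925 m from the base axis. Payload 6.8 kg.
Tool frame: the origin (TCP) lies between the finger pads; the fingertips stand 14 mm ahead of it and the grasp point (between the pads) lies 5 mm behind it; z points along the fingers, y is the line along which they close (so a half turn about z gives the same grasp; the last joint's range is limited). The gripper opens to 85 mm and grips with 20 to 120 N. Pads are 22 mm wide; open, the fingers measure 114 mm over their backs; the gripper's body (76 mm by 85 mm) begins 54 mm behind the grasp point. The pads swing forward as they close: fully open they stand 13 mm farther back than shut.
Start: joints at [-1.287, 0.477, 0.022, 1.555, -0.011, 1.109, -0.083], TCP at [0.258, 0.624, 0.245] pointing down, gripper open.
Joint ranges: [-2.96, 2.96], [-0.34, 2.1], [-1.41, 1.46], [0.24, 2.44], [-1.37, 4.51], [0.17, 1.92], [-2.96, 2.96]. Speed limits (rad/s): [2.39, 2.39, 3.14, 3.14, 3.14, 3.14, 3.14].

## Interface

Orientations are given as a rotation vector (axis times angle).
In Python, from bench import r, eyes, ticket gives the robot as it stands. The module is installed in compiled form; this text tells all that it offers.
- The arm moves only by the tool arm_command, never from a script. Its argument "plan" is text: rows parted by semicolons, each of 4 numbers parted by spaces: the shift along the tool's x, y, z in m, then the turn about the tool's z in degrees. In form: tx ty tz yaw; .... A call has 1 to 20 rows; each row shifts and turns the commanded pose from where the row before left it, along the tool's axes as they then stand; what a row does not reach is not made up. A row lasts 1/8 s, in which the tool goes at most 62.5 mm and 10.7 degrees, less where a joint would pass 70% of its speed; a pose out of reach is approached as far as the arm can. A call is refused whole if a number of a shift passes 0.0625 or a number of a turn 10.7, either way. A call with a gripper value outside its range is refused whole. "hand" is the closure, from -1 (fully open) to 1 (shut), set as the call begins (left out, the last holds). The fingers move at their own pace and stop on an object; "grip_force" is the grip in N (left out, the last holds). Time passes only in rows, so rows that do not move let the fingers close. It gives the time, the measured TCP pose, the force, the opening and the grip force at its end, in the units of the state.
- r.get_obs(): the state, without advancing time (a new reading comes with each control period).
- eyes.grab_frame(name): name is "scene" or "top" or "wrist"; returns (picture, depth): 420x560x3 uint8, red, green, blue; 420x560 float32, m along the optical axis (not along the pixel's ray), 0 where there is no reading.
- eyes.calibration(name): a dict with "fov_y" (degrees; the focal length in pixels is half the picture's height over the tangent of half this angle, whatever the lens; pixels are square), "cx", "cy" (the principal point, pixels), "origin" and "attitude" of the camera in the world; the wrist camera has in their place "tool_from_camera" (4x4, takes a point from camera to tool coordinates, whose origin is the TCP and whose axes are the flange's). Camera axes: x right, y up, looking along -z (the intrinsics and any distortion apply to the point x, -y, -z); pixel columns grow to the right and rows downward; lengths in m; the calibration is good to about 2 mm. The wrist camera is an equidistant fisheye: a pixel r from the principal point sees the ray r / f radians off the axis. A picture is of the moment at which its call begins: read the wrist's pose just before it. calibration takes no time and is no camera call.
- ticket.hand_in(): hands the job in; it is judged then, once.
The state is a dict: "clock": time; "joints": joint angles; "qvel": joint speeds; "tau": joint torques, N m; "tcp_pos": TCP position; "orientation": TCP orientation; "contact_force": force on the tool from outside, world axes, zero at the start; "moment": the same for the moment, N m; "grip_width": finger opening in m; "gripper_force": force on a finger pad.
Only numpy, scipy, OpenCV 4.12 (cv2) and the standard library are available. Lean on these libraries where they do the work, as an engineer would, in place of code of your own. Each camera call takes 0.05 s, during which the arm holds its last target. There are 200 camera calls.

## Working session

There is one attempt and no reset: what is moved stays moved. The work goes in short steps, Python scripts to look and compute and a tool call to move; the robot and the scene stay as the last step left them, time stands still between calls to the robot, and variables do not carry over. Pictures are saved under pics/ and viewed, at most 10 in all, crops included, and the job is handed in when it is done.

Besides the shell and the picture viewer there is one more tool, called after "Emit:" as name(argument=value, ...) on one line, values as JSON. arm_command: Moves the arm, as the interface text tells. Its arguments: {"type":"object","properties":{"plan":{"type":"string"},"hand":{"type":"number"},"grip_force":{"type":"number"}},"required":["plan"]}

```bash
mkdir -p pics; cat > h.py <<'E'
import numpy as np, cv2
from bench import r, eyes, ticket
from scipy.spatial.transform import Rotation as R
def grab(n,name):
    o=r.get_obs(); im,d=eyes.grab_frame(n); cv2.imwrite(f'pics/{name}.png',im[...,::-1]); np.save(f'pics/{name}.npy',d); return o,im,d
E
python3 - <<'E'
from h import *
o,im,d=grab('top','top0'); grab('scene','sc0')
print(o['clock'],o['tcp_pos'],o['orientation'],o['grip_width'])
for n in('top','scene','wrist'): print(n,eyes.calibration(n))
E
```

```text
0.0 [0.25754501 0.62333071 0.24434261] [-6.11462405e-01 -3.08128713e+00  2.81698972e-03] 0.08525826792199512
top {'fov_y': 55.641580287831985, 'cx': 273.0260786231536, 'cy': 212.79328193510062, 'origin': array([ 0.40698772, -0.07367382,  0.93674035]), 'attitude': array([ 0.11829222, -0.09570115, -1.56884356])}
scene {'fov_y': 57.69300625684303, 'cx': 274.6354957072912, 'cy': 207.90972096941087, 'origin': array([-0.13938726, -0.47844046,  0.89868367]), 'attitude': array([ 0.68814636, -0.39271488, -0.97828534])}
wrist {'fov_y': 65.70646984690485, 'cx': 278.6177458554202, 'cy': 208.71171039559115, 'tool_from_camera': array([[ 7.56203058e-04,  9.45488786e-01,  3.25653778e-01,
         8.40015989e-02],
       [ 9.99999713e-01, -7.27494020e-04, -2.09932782e-04,
        -1.90949982e-03],
       [ 3.84220843e-05,  3.25653843e-01, -9.45489065e-01,
        -1.29381422e-01],
       [ 0.00000000e+00,  0.00000000e+00,  0.00000000e+00,
         1.00000000e+00]])}
```

View pics/top0.png

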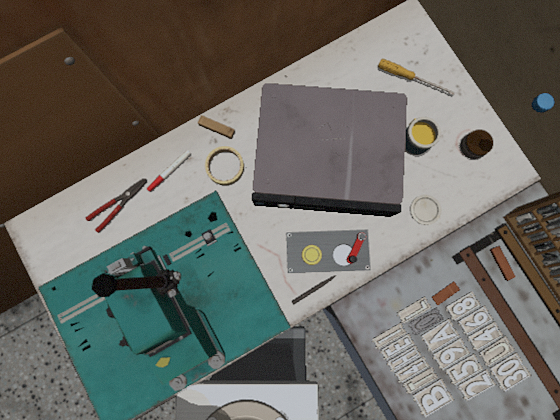

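```bash
cat >> h.py <<'E'
def ray(n,u,v,z):
    c=eyes.calibration(n); f=210/np.tan(np.radians(c['fov_y'])/2)
    d=R.from_rotvec(c['attitude']).apply([(u-c['cx'])/f,-(v-c['cy'])/f,-1]); o=c['origin']
    return o+d*(z-o[2])/d[2]
def proj(n,p):
    c=eyes.calibration(n); f=210/np.tan(np.radians(c['fov_y'])/2)
    q=R.from_rotvec(c['attitude']).inv().apply(np.array(p)-c['origin'])
    return c['cx']-f*q[0]/q[2], c['cy']+f*q[1]/q[2]
def pix(n,d,u,v):
    c=eyes.calibration(n); f=210/np.tan(np.radians(c['fov_y'])/2); z=d[v,u]
    return c['origin']+R.from_rotvec(c['attitude']).apply([(u-c['cx'])/f*z,-(v-c['cy'])/f*z,-z])
E
python3 - <<'E'
from h import *
im=cv2.imread('pics/top0.png'); cv2.imwrite('pics/c0.png',cv2.resize(im[215:290,275:385],None,fx=7,fy=7,interpolation=cv2.INTER_CUBIC))
d=np.load('pics/top0.npy')
for u,v in [(328,255),(312,254),(343,254),(330,290),(330,150),(330,203),(300,215),(395,215)]: print(u,v,pix('top',d,u,v).round(4))
E
```

```text
328 255 [ 0.4352 -0.1869  0.0151]
312 254 [ 0.4372 -0.1496  0.0214]
343 254 [ 0.4377 -0.2224  0.0086]
330 290 [ 0.3552 -0.1918 -0.    ]
330 150 [ 0.6603 -0.1856  0.0947]
330 203 [ 0.544  -0.1839  0.0906]
300 215 [ 0.53   -0.1242 -0.    ]
395 215 [ 5.297e-01 -3.487e-01 -5.000e-04]
```

View pics/c0.png

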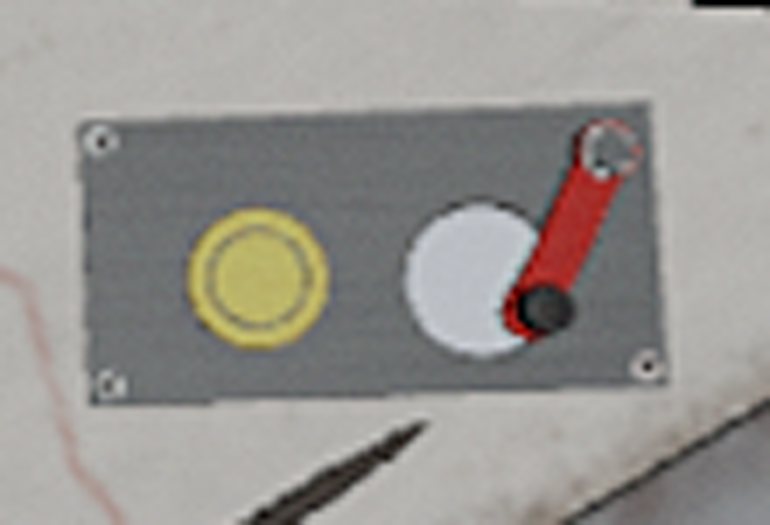

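View pics/sc0.png

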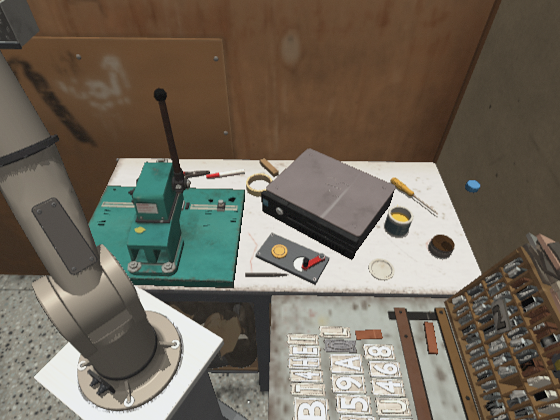

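```bash
cat >> h.py <<'E'
def cloud(n,d):
    c=eyes.calibration(n); f=210/np.tan(np.radians(c['fov_y'])/2); v,u=np.mgrid[0:420,0:560]; z=d
    P=np.stack([(u-c['cx'])/f*z,-(v-c['cy'])/f*z,-z],-1).reshape(-1,3)[d.ravel()>0]
    return c['origin']+R.from_rotvec(c['attitude']).apply(P)
E
python3 - <<'E'
from h import *
P=lambda u,v,z:ray('top',275+(u+.5)/7-.5,215+(v+.5)/7-.5,z)[:2]
C=np.array([P(*p,.014) for p in [(78,122),(650,103),(665,385),(90,405)]]) # +x+y,+x-y,-x-y,-x+y
print(C.round(4)); ey=(C[0]-C[1]+C[3]-C[2]); yaw=np.arctan2(ey[1],ey[0])-np.pi/2
c=C.mean(0); print('centre',c,'yaw deg',np.degrees(yaw),np.linalg.norm(C[0]-C[1]),np.linalg.norm(C[1]-C[2]))
M=np.array([[np.cos(yaw),-np.sin(yaw)],[np.sin(yaw),np.cos(yaw)]])
for n,p in dict(die=(259,278,.022),pocket=(481,279,.009),pivot=(609,148,.035),knob=(546,308,.055)).items():
    q=P(*p); print(n,q.round(4),'plate',(M.T@(q-c)).round(4))
print('pocket pred',c+M@[-.01,-.036],'pivot',c+M@[.03,-.077])
A=np.vstack([cloud('top',np.load('pics/top0.npy')),cloud('scene',np.load('pics/sc0.npy'))])
print('z max; rows x .1..0.9, cols y .75..-.45')
for x in np.arange(.1,.95,.08):
    print('%.2f'%x,[int(1000*a[:,2].max()) if len(a:=A[(abs(A[:,0]-x)<.04)&(abs(A[:,1]-y)<.04)]) else -1 for y in np.arange(.72,-.45,-.08)])
print(r.get_obs()['contact_force'])
E
```

```text
[[ 0.4884 -0.0899]
 [ 0.4945 -0.2794]
 [ 0.402  -0.2813]
 [ 0.3955 -0.0934]]
centre [ 0.44508928 -0.18598861] yaw deg 1.9224776563473485 0.18959276699224234 0.09252669596157626
die [ 0.4366 -0.1486] plate [-0.0073  0.0377]
pocket [ 0.4366 -0.2229] plate [-0.0097 -0.0366]
pivot [ 0.4779 -0.261 ] plate [ 0.0303 -0.0761]
knob [ 0.4261 -0.2357] plate [-0.0206 -0.049 ]
pocket pred [ 0.43630261 -0.22230382] pivot [ 0.47765553 -0.26193885]
z max; rows x .1..0.9, cols y .75..-.45
0.10 [-1, -1, -1, -1, 0, 42, 42, 653, 645, 500, 33, 6, -800, -6, 0]
0.18 [-1, -1, -1, -1, 42, 44, 43, 144, 137, 40, 5, 4, -6, 0, 0]
0.26 [-1, -1, -1, 4, 44, 45, 218, 235, 229, 42, 41, 5, -6, 0, 0]
0.34 [462, 567, -1, 41, 46, 44, 238, 467, 237, 43, 42, 14, 5, 4, 0]
0.42 [439, 569, 6, 37, 44, 44, 237, 472, 457, 44, 38, 27, 59, 18, 5]
0.50 [450, 541, 537, 7, 16, 38, 42, 44, 71, 43, 19, 92, 93, 92, 10]
0.58 [-1, -1, 537, 538, 539, 17, 21, 39, 44, 100, 101, 101, 101, 101, 9]
0.66 [-1, -1, -1, -1, 539, 540, 535, 19, 30, 99, 101, 102, 101, 100, 68]
0.74 [-1, -1, -1, -1, -1, 539, 540, 541, 23, 101, 101, 101, 100, 101, 70]
0.82 [-1, -1, -1, -1, -1, -1, -1, 541, 542, 542, 100, 100, 99, 99, 20]
0.90 [-1, -1, -1, -1, -1, -1, -1, -1, -1, 543, 543, 543, 7, 28, 29]
[ 0.11083012 -0.84687686 -0.13533799]
```

Emit:
arm_command(plan="0 -0.02 -0.05 0;0 -0.02 -0.05 0;0 -0.02 -0.05 0;0 -0.02 -0.05 0;0 -0.02 -0.05 0;0 -0.02 -0.05 0;0 0 0 0;0 0 0 0", hand=-1, grip_force=20)

```text
clock: 1.1
tcp_pos: [0.2119, 0.5128, 0.5445]
orientation: [-0.611, -3.081, 0.001]
contact_force: [-0.1, -0.4, 0.3]
grip_width: 0.0853
gripper_force: 0.0
```

Emit:
arm_command(plan="-0.058 -0.003 0 6;-0.058 -0.003 0 6;-0.058 -0.003 0 6;-0.058 -0.003 0 6;-0.058 -0.003 0 6;-0.058 -0.003 0 6;-0.058 -0.003 0 6;-0.058 -0.003 0 6;-0.058 -0.003 0 6;-0.058 -0.003 0 6;-0.058 -0.003 0 6;-0.058 -0.003 0 6;-0.058 -0.003 0 6;-0.058 -0.003 0 6;-0.058 -0.003 0 6;0 0 0 0;0 0 0 0", hand=0)

```text
clock: 3.22
tcp_pos: [0.5135, -0.2109, 0.5438]
orientation: [-2.609, -1.746, 0.003]
contact_force: [0.1, 0.5, 0.0]
grip_width: 0.0426
gripper_force: 0.0
```

```bash
cat >> h.py <<'E'
def tool(p,yawdeg):
    """shift in tool axes to reach p and turn so tool y azimuth = yawdeg"""
    o=r.get_obs(); M=R.from_rotvec(o['orientation']).as_matrix(); a=np.degrees(np.arctan2(M[1,1],M[0,1]))
    print('clk',o['clock'],'tcp',np.round(o['tcp_pos'],4),'w',round(o['grip_width'],4),'F',np.round(o['contact_force'],1),'y az',round(a,2),'turn',round(a-yawdeg,2))
    print('shift now-axes',np.round(M.T@(np.array(p)-o['tcp_pos']),4),'tilt',M[:,2].round(4))
E
python3 - <<'E'
from h import *
tool([.4261,-.2357,.15],1.9); print(r.get_obs()['joints'])
E
```

```text
clk 3.225 tcp [ 0.5135 -0.2109  0.5438] w 0.0426 F [0.1 0.5 0. ] y az -22.42 turn -24.32
shift now-axes [-0.0561 -0.0704  0.394 ] tilt [-2.5e-03  6.0e-04 -1.0e+00]
[-0.3602958   0.16304394  0.77693485  1.38677933 -0.11391033  1.64013674
  0.01103944]
```

Emit:
arm_command(plan="-0.008 -0.01 0.045 0;-0.008 -0.01 0.045 0;-0.008 -0.01 0.045 0;-0.008 -0.01 0.045 0;-0.008 -0.01 0.045 0;-0.008 -0.01 0.045 0;-0.008 -0.01 0.045 0;0 0 0 -8;0 0 0 -8;0 0 0 -8.3;0 0 0 0")

```text
clock: 4.6
tcp_pos: [0.4277, -0.235, 0.2295]
orientation: [-2.182, -2.258, 0.001]
contact_force: [0.0, 0.1, 0.2]
grip_width: 0.0428
gripper_force: 0.0
```

```bash
python3 - <<'E'
from h import *
tool([.4261,-.2357,.15],1.9)
grab('wrist','w1')
E
```

```text
clk 4.6 tcp [ 0.4277 -0.235   0.2295] w 0.0428 F [0.  0.1 0.2] y az 1.96 turn 0.06
shift now-axes [-0.0007 -0.0015  0.0795] tilt [-1.4e-03  6.0e-04 -1.0e+00]
```

View pics/w1.png

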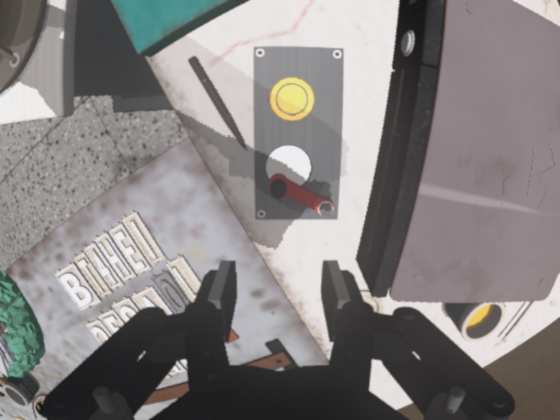

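```bash
cat >> h.py <<'E'
def wray(o,u,v,z):
    c=eyes.calibration('wrist'); f=210/np.tan(np.radians(c['fov_y'])/2)
    x,y=u-c['cx'],v-c['cy']; rr=np.hypot(x,y); t=rr/f
    d=np.array([np.sin(t)*x/rr,-np.sin(t)*y/rr,-np.cos(t)]); T=c['tool_from_camera']
    M=R.from_rotvec(o['orientation']).as_matrix()
    d=M@T[:3,:3]@d; p=M@T[:3,3]+o['tcp_pos']
    return (p+d*(z-p[2])/d[2])
E
python3 - <<'E'
from h import *
o=r.get_obs()
im=cv2.imread('pics/w1.png'); cv2.imwrite('pics/c1.png',cv2.resize(im[40:225,240:355],None,fx=3.2,fy=3.2,interpolation=cv2.INTER_CUBIC))
for n,p in dict(die=(292,99,.022),knob=(279,187,.055),nut=(325,207,.035)).items(): print(n,wray(o,*p).round(4))
C=np.array([wray(o,u,v,.014)[:2] for u,v in [(254,46),(344,46),(338,219),(254,217)]]);print(C.round(4),C.mean(0))
E
```

```text
die [ 0.4375 -0.1506  0.022 ]
knob [ 0.427  -0.2355  0.055 ]
nut [ 0.4766 -0.261   0.035 ]
[[ 0.3965 -0.0948]
 [ 0.4902 -0.0897]
 [ 0.4963 -0.282 ]
 [ 0.4002 -0.2827]] [ 0.44580506 -0.18729756]
```

View pics/c1.png

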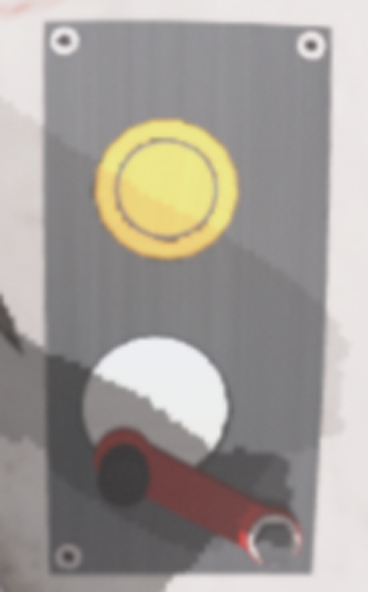

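Emit:
arm_command(plan="0 -0.001 0.045 0;0 0 0.045 0;0 0 0.045 0;0 0 0.03 0;0 0 0.0145 0;0 0 0 0;0 0 0 0")

```text
clock: 5.52
tcp_pos: [0.427, -0.2369, 0.0517]
orientation: [2.185, 2.255, 0.001]
contact_force: [-0.1, 0.5, 0.4]
grip_width: 0.0429
gripper_force: 0.0
```

Emit:
arm_command(plan="0 0 0 0;0 0 0 0;0 0 0 0;0 0 0 0;0 0 0 0;0 0 0 0", hand=1, grip_force=20)

```text
clock: 6.28
tcp_pos: [0.4271, -0.2368, 0.0516]
orientation: [2.184, 2.256, 0.002]
contact_force: [1.1, 0.5, 8.5]
grip_width: 0.0148
gripper_force: 21.4
```

```bash
python3 - <<'E'
from h import *
tool([.4261,-.2357,.05],1.9)
p=np.array([.4777,-.2620]); a0=np.radians(134.3+1.9)
for t in (0,.29,.5,.7,.9,1.1,1.2,1.25): print(t,(p+.0573*np.array([np.cos(a0+t),np.sin(a0+t)])).round(4))
E
```

```text
clk 6.275 tcp [ 0.4271 -0.2368  0.0516] w 0.0148 F [1.1 0.5 8.5] y az 1.85 turn -0.05
shift now-axes [ 0.0011 -0.001   0.0016] tilt [ 1.9e-03 -2.0e-04 -1.0e+00]
0 [ 0.4363 -0.2223]
0.29 [ 0.4267 -0.2358]
0.5 [ 0.4224 -0.247 ]
0.7 [ 0.4205 -0.2583]
0.9 [ 0.4209 -0.2697]
1.1 [ 0.4236 -0.2809]
1.2 [ 0.4257 -0.2862]
1.25 [ 0.427  -0.2887]
```

Emit:
arm_command(plan="-0.005 -0.0025 0 0;-0.005 -0.0025 0 0;-0.0056 -0.0012 0 0;-0.0056 -0.0012 0 0;-0.0057 0 0 0;-0.0057 0 0 0;-0.0056 0.0012 0 0;-0.0056 0.0012 0 0;-0.0054 0.0019 0 0;0 0 0 0;0 0 0 0")

```text
clock: 7.65
tcp_pos: [0.4245, -0.2862, 0.0513]
orientation: [2.186, 2.257, 0.0]
contact_force: [-2.1, 0.4, 6.4]
grip_width: 0.015
gripper_force: 22.2
```

```bash
python3 - <<'E'
from h import *
tool([.4257,-.2862,.05],1.9); print(r.get_obs()['gripper_force'])
E
```

```text
clk 7.65 tcp [ 0.4245 -0.2862  0.0513] w 0.015 F [-2.1  0.4  6.4] y az 1.83 turn -0.07
shift now-axes [-0.      0.0012  0.0013] tilt [ 1.e-04  1.e-04 -1.e+00]
22.22524164535571
```

Emit:
arm_command(plan="0 0 0 0;0 0 0 0;0 0 -0.03 0;0 0 -0.04 0;0.03 0 -0.05 0;0.05 0 0 0;0.055 0.006 0 0;0 0 0 0;0 0 0 0", hand=-0.2)

```text
clock: 8.78
tcp_pos: [0.4263, -0.151, 0.1708]
orientation: [2.185, 2.257, -0.0]
contact_force: [0.1, 0.0, -0.6]
grip_width: 0.0513
gripper_force: 0.0
```

```bash
python3 - <<'E'
from h import *
tool([.4372,-.1496,.05],1.9)
grab('wrist','w2'); grab('top','top2')
im=cv2.imread('pics/top2.png')[215:290,275:385]; im2=cv2.imread('pics/w2.png')
a=cv2.resize(im,(616,420),interpolation=cv2.INTER_CUBIC); 
cv2.imwrite('pics/c2.png',cv2.resize(im2[0:260,180:400],None,fx=2.3,fy=2.3,interpolation=cv2.INTER_CUBIC))
E
```

```text
clk 8.775 tcp [ 0.4263 -0.151   0.1708] w 0.0513 F [ 0.1  0.  -0.6] y az 1.87 turn -0.03
shift now-axes [0.0011 0.011  0.1208] tilt [ 0.e+00 -3.e-04 -1.e+00]
```

View pics/c2.png

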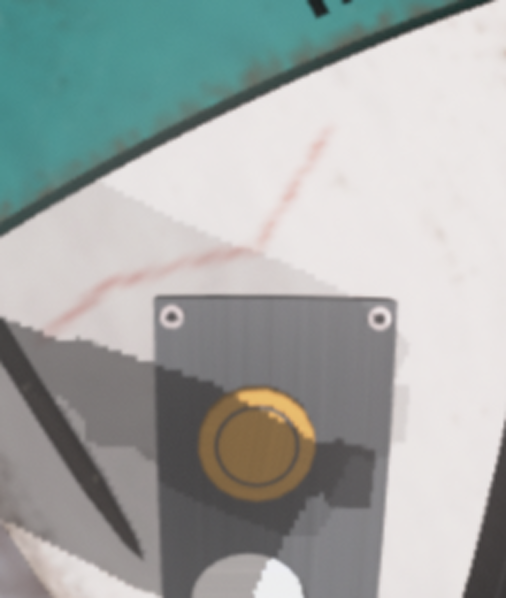

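```bash
python3 - <<'E'
from h import *
o=r.get_obs()
im=cv2.imread('pics/w2.png'); cv2.imwrite('pics/c3.png',cv2.resize(im[150:350,220:360],None,fx=3,fy=3,interpolation=cv2.INTER_CUBIC))
d=wray(o,291.7,193,.021); print('die',d)
# pocket rim at z=.014
print([wray(o,180+u/2.3,v/2.3,.014).round(4) for u,v in ((247,552),(193,600),(302,600))])
print('top-left/right corner',[wray(o,180+u/2.3,v/2.3,.014).round(4) for u,v in ((155,296),(396,299))])
E
```

```text
die [ 0.43703619 -0.15093475  0.021     ]
[array([ 0.4353, -0.2003,  0.014 ]), array([ 0.4129, -0.2239,  0.014 ]), array([ 0.4602, -0.2226,  0.014 ])]
top-left/right corner [array([ 0.3962, -0.0952,  0.014 ]), array([ 0.489 , -0.0925,  0.014 ])]
```

View pics/c3.png

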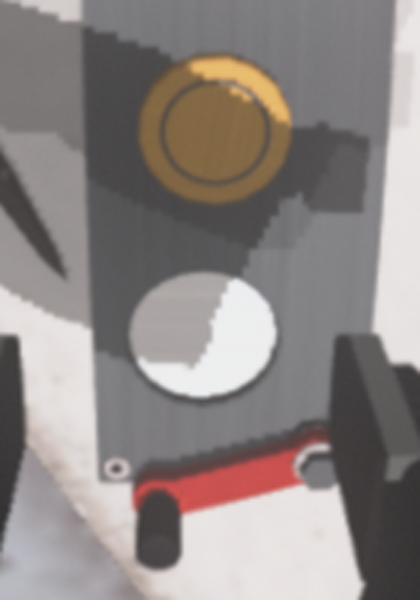

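```bash
python3 - <<'E'
from h import *
o=r.get_obs(); f=lambda x,y,z: wray(o,220+x/3-.33,150+y/3-.33,z)[:2].round(4)
print('die',[f(*p,.021) for p in((139,128),(292,128),(215,55),(215,204))])
print('pocket',[f(*p,.014) for p in((129,336),(277,336),(203,271),(203,402))])
E
```

```text
die [array([ 0.4141, -0.151 ]), array([ 0.4598, -0.1496]), array([ 0.4358, -0.1281]), array([ 0.4377, -0.1745])]
pocket [array([ 0.4117, -0.2249]), array([ 0.4609, -0.2235]), array([ 0.4353, -0.2003]), array([ 0.4374, -0.2501])]
```

Emit:
arm_command(plan="0 0.011 0.04 0;0 0 0.04 0;0 0 0.035 0;0 0 0.015 0;0 0 0.008 0;0 0 0 0;0 0 0 0", hand=-0.3)

```text
clock: 9.75
tcp_pos: [0.4381, -0.1506, 0.0337]
orientation: [2.184, 2.256, 0.002]
contact_force: [0.0, -0.8, 0.1]
grip_width: 0.0555
gripper_force: 0.0
```

Emit:
arm_command(plan="0 0 0.003 0;0 0 0 0;0 0 0.003 0;0 0 0 0")

```text
clock: 10.25
tcp_pos: [0.4372, -0.1503, 0.0266]
orientation: [-2.185, -2.257, 0.0]
contact_force: [0.2, -0.1, -0.9]
grip_width: 0.0552
gripper_force: 0.0
```

Emit:
arm_command(plan="0 0 0 0;0 0 0 0;0 0 0 0", hand=-0.13)

```text
clock: 10.62
tcp_pos: [0.4374, -0.1504, 0.0268]
orientation: [-2.185, -2.257, 0.0]
contact_force: [1.4, 0.5, 0.1]
grip_width: 0.0481
gripper_force: 0.0
```

Emit:
arm_command(plan="0 0 0 0;0 0 0 0;0 0 0 0", hand=0.1)

```text
clock: 11.0
tcp_pos: [0.4374, -0.1504, 0.027]
orientation: [2.185, 2.257, 0.0]
contact_force: [-0.6, 0.8, 5.6]
grip_width: 0.0442
gripper_force: 19.9
```

Emit:
arm_command(plan="-0.006 0 0 0;-0.006 -0.0004 0 0;-0.006 -0.0003 0 0;-0.006 -0.0003 0 0;-0.006 -0.0003 0 0;-0.006 -0.0003 0 0;-0.006 -0.0003 0 0;-0.006 -0.0003 0 0;-0.006 -0.0003 0 0;-0.006 -0.0003 0 0;-0.006 -0.0003 0 0;-0.004 -0.0003 0 0;-0.004 0 0 0;0 0 0 0;0 0 0 0")

```text
clock: 12.88
tcp_pos: [0.4362, -0.2244, 0.0266]
orientation: [-2.185, -2.257, 0.0]
contact_force: [0.0, 0.2, -0.2]
grip_width: 0.0441
gripper_force: 20.5
```

```bash
python3 - <<'E'
from h import *
tool([.4365,-.2244,.027],1.9)
o,im,d=grab('wrist','w4'); im=im[...,::-1]
cv2.imwrite('pics/c4.png',cv2.resize(im[200:400,200:360],None,fx=3,fy=3,interpolation=cv2.INTER_CUBIC))
E
```

```text
clk 12.875 tcp [ 0.4362 -0.2244  0.0266] w 0.0441 F [ 0.   0.2 -0.2] y az 1.85 turn -0.05
shift now-axes [-0.      0.0003 -0.0004] tilt [-4.e-04  0.e+00 -1.e+00]
```

View pics/c4.png

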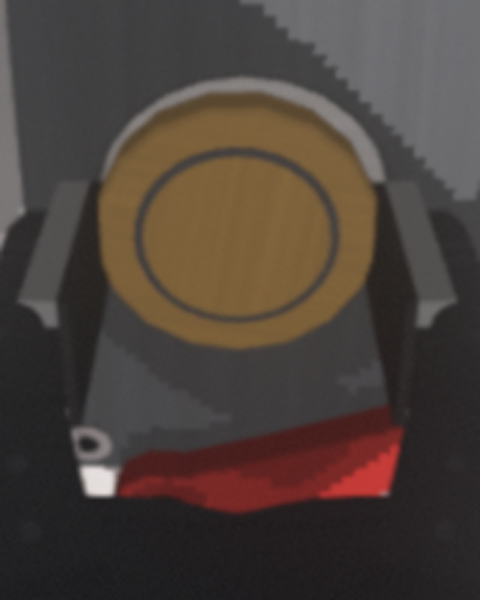

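```bash
python3 - <<'E'
from h import *
o=r.get_obs(); f=lambda x,y,z: wray(o,200+x/3-.33,200+y/3-.33,z)[:2].round(4)
print('pocket back',f(243,77,.014),'L',f(106,160,.014),'R',f(383,165,.014))
print('die bottom-back',f(243,92,.014))
for z in (.022,): print('die back',f(240,107,z),'front',f(240,348,z))
print('ring',f(237,149,.022),f(237,322,.022),f(135,235,.022),f(340,235,.022))
E
```

```text
pocket back [ 0.4357 -0.1993] L [ 0.4138 -0.2147] R [ 0.4593 -0.2142]
die bottom-back [ 0.4358 -0.2018]
die back [ 0.4353 -0.2009] front [ 0.4368 -0.2462]
ring [ 0.435  -0.2079] [ 0.4361 -0.2406] [ 0.4192 -0.224 ] [ 0.452  -0.2229]
```

Emit:
arm_command(plan="0 0 0 0;0 0 0 0;0 0 0 0;0 0 0 0", hand=-0.25)

```text
clock: 13.42
tcp_pos: [0.4364, -0.2244, 0.0268]
orientation: [2.185, 2.257, 0.0]
contact_force: [-0.3, 0.6, 0.8]
grip_width: 0.0533
gripper_force: 0.0
```

```bash
python3 - <<'E'
from h import *
tool([.4365,-.2244,.027],1.9)
o,im,d=grab('wrist','w5'); im=im[...,::-1]
cv2.imwrite('pics/c5.png',cv2.resize(im[200:400,200:360],None,fx=3,fy=3,interpolation=cv2.INTER_CUBIC))
E
```

```text
clk 13.425 tcp [ 0.4364 -0.2244  0.0268] w 0.0533 F [-0.3  0.6  0.8] y az 1.85 turn -0.05
shift now-axes [ 0.      0.0001 -0.0002] tilt [ 1.e-04 -0.e+00 -1.e+00]
```

View pics/c5.png

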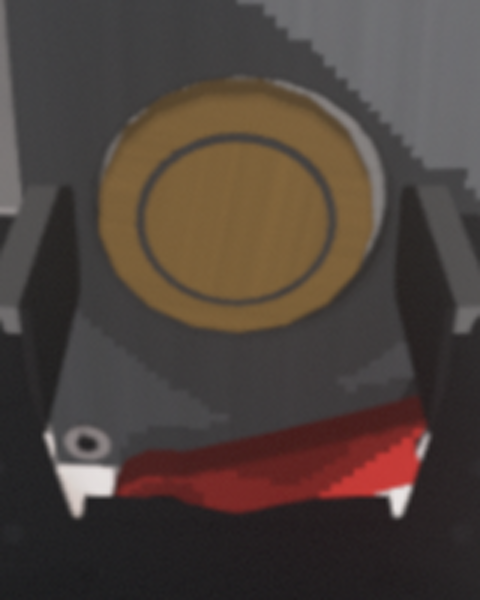

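```bash
cat >> h.py <<'E'
def wpts(o,d,us,vs):
    c=eyes.calibration('wrist'); out=[]; M=R.from_rotvec(o['orientation']).as_matrix(); T=c['tool_from_camera']; f=210/np.tan(np.radians(c['fov_y'])/2)
    for u,v in zip(us,vs):
        x,y=u-c['cx'],v-c['cy']; rr=np.hypot(x,y)+1e-9; t=rr/f; z=d[v,u]
        p=np.array([z*np.tan(t)*x/rr,-z*np.tan(t)*y/rr,-z]); out.append(M@(T[:3,:3]@p+T[:3,3])+o['tcp_pos'])
    return np.array(out)
E
python3 - <<'E'
from h import *
o=r.get_obs(); d=np.load('pics/w5.npy')
v,u=np.mgrid[243:300:3,245:315:3]; m=((u-279)/38)**2+((v-272)/32)**2<1
P=wpts(o,d,u[m],v[m]); A=np.c_[P[:,:2]-P[:,:2].mean(0),np.ones(len(P))]; s=np.linalg.lstsq(A,P[:,2],rcond=None)[0]; print('die plane',s,np.std(P[:,2]-A@s))
print('plate',wpts(o,d,[222,280,320,255],[230,330,230,213]).round(4))
f=lambda x,y,z: wray(o,200+x/3-.33,200+y/3-.33,z)[:2].round(4)
print('ring',f(237,134,.017),f(237,304,.017),f(138,217,.017),f(335,217,.017))
E
```

```text
die plane [-0.02557111  0.89416484  0.01978722] 0.010673810313726073
plate [[ 0.4079 -0.2028  0.0142]
 [ 0.4378 -0.2631  0.0139]
 [ 0.4545 -0.2007  0.0154]
 [ 0.4237 -0.1935  0.0143]]
ring [ 0.4352 -0.2079] [ 0.4363 -0.2406] [ 0.4194 -0.2237] [ 0.4518 -0.2226]
```

```bash
python3 - <<'E'
from h import *
o=r.get_obs(); d=np.load('pics/w5.npy')
us=[279]*7+[250,260,270,290,300,310]; vs=[240,250,260,270,280,290,300]+[270]*6
for u,v,p in zip(us,vs,wpts(o,d,us,vs).round(4)): print(u,v,p)
E
```

```text
279 240 [ 0.433  -0.1422  0.1562]
279 250 [ 0.4354 -0.2103  0.0182]
279 260 [ 0.4356 -0.2159  0.0178]
279 270 [ 0.4358 -0.221   0.0187]
279 280 [ 0.436  -0.2275  0.0173]
279 290 [ 0.4362 -0.2333  0.0176]
279 300 [ 0.4364 -0.2387  0.0188]
250 270 [ 0.4216 -0.222   0.0179]
260 270 [ 0.4265 -0.2217  0.0179]
270 270 [ 0.4314 -0.2213  0.0184]
290 270 [ 0.4412 -0.2211  0.0181]
300 270 [ 0.446  -0.221   0.0181]
310 270 [ 0.4509 -0.2207  0.0184]
```

Emit:
arm_command(plan="0 0 -0.02 0;0 0 -0.05 0;-0.03 -0.007 -0.01 0;-0.0314 -0.0065 0 0;0 0 0 0;0 0 0.03 0;0 0 0.02 0;0 0 0.0055 0;0 0 0 0;0 0 0 0")

```text
clock: 14.72
tcp_pos: [0.4254, -0.2864, 0.052]
orientation: [2.184, 2.256, 0.001]
contact_force: [-0.0, -0.3, 0.8]
grip_width: 0.0535
gripper_force: 0.0
```

Emit:
arm_command(plan="0 0 0 0;0 0 0 0;0 0 0 0;0 0 0 0;0 0 0 0", hand=1, grip_force=20)

```text
clock: 15.35
tcp_pos: [0.4246, -0.2864, 0.0517]
orientation: [-2.186, -2.257, -0.0]
contact_force: [-2.1, 0.6, 6.2]
grip_width: 0.0149
gripper_force: 20.2
```

Emit:
arm_command(plan="0.0054 -0.0019 0 0;0.0056 -0.0012 0 0;0.0056 -0.0012 0 0;0.0057 0 0 0;0.0057 0 0 0;0.0056 0.0012 0 0;0.0056 0.0012 0 0;0.005 0.0025 0 0;0.005 0.0025 0 0;0.0048 0.0031 0 0;0.0048 0.0033 0 0;0.0048 0.0035 0 0;0 0 0 0;0 0 0 0")

```text
clock: 17.1
tcp_pos: [0.4358, -0.2215, 0.0514]
orientation: [-2.184, -2.257, -0.001]
contact_force: [1.3, -1.8, 7.6]
grip_width: 0.0148
gripper_force: 19.4
```

Emit:
arm_command(plan="0 0 0 0;0 0 0 0;0 0 0 0;0 0 -0.02 0;0 0 -0.05 0;0 0 -0.05 0;0.03 0 0 0;0.03 0 0 0;0 0 0 0;0 0 0 0", hand=0)

```text
clock: 18.35
tcp_pos: [0.4337, -0.1626, 0.1712]
orientation: [-2.185, -2.257, 0.0]
contact_force: [-0.6, -0.2, 0.8]
grip_width: 0.043
gripper_force: 0.0
```

```bash
python3 - <<'E'
from h import *
tool([.4365,-.2244,.027],1.9)
o,im,d=grab('wrist','w6'); im=im[...,::-1]
cv2.imwrite('pics/c6.png',cv2.resize(im[150:350,200:360],None,fx=3,fy=3,interpolation=cv2.INTER_CUBIC))
E
```

```text
clk 18.35 tcp [ 0.4337 -0.1626  0.1712] w 0.043 F [-0.6 -0.2  0.8] y az 1.85 turn -0.05
shift now-axes [-0.0618  0.0008  0.1442] tilt [-2.e-04 -1.e-04 -1.e+00]
```

View pics/c6.png

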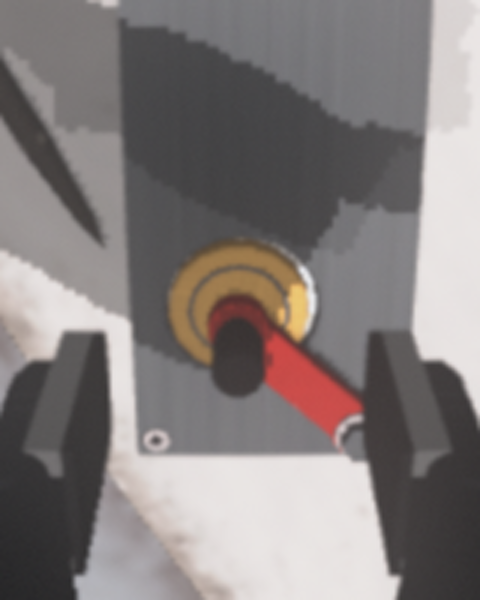

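```bash
python3 -c "
from h import *
print(ticket.hand_in())"
```

```text
the job is handed in; nothing more can be done
None
```

The job is handed in at about 18.4 s: the die sits flat in the pocket, about 1 mm off centre. The hold-down arm is back over it at its stop. The gripper is clear and no other object was touched; the judge returned no verdict.

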